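Touch off the fingertips on the disc height setter

ROBOT

A 6-joint arm with a two-finger parallel gripper is mounted at the origin on a cart in front of the work surface, level with it; the furniture and walls round the work are solid. World frame = base frame: x ahead of the robot, y to its left, z up, the work surface at z = 0. Lengths are in mm, angles in rad, forces in N, time in s.
With the tool pointing down it reaches from about 425 to 950 mm from the base axis. Payload 3.5 kg.
Tool frame: the origin (TCP) lies between the finger pads; the fingertips stand 11 mm ahead of it and the grasp point (between the pads) lies 8 mm behind it; z points along the fingers, x is the direction in which the jaws open and shut, and the axes are right-handed (so a half turn about z gives the same grasp; the last joint's range is limited). The gripper opens to 85 mm and grips with 20 to 120 N. Pads are 22 mm wide; open, the fingers measure 114 mm over their backs; the gripper's body (76 mm by 85 mm) begins 54 mm behind the grasp point. The pads swing forward as they close: fully open they stand 13 mm farther back than shut.
Start: joints at [1.144, 0.286, 1.577, -0, 1.279, -0.15], TCP at [184.427, 649.302, 242.325] pointing down, gripper open.
Joint ranges: [-2.77, 2.77], [-0.9, 2.22], [0.21, 2.48], [-1.53, 4.67], [0.24, 2.81], [-2.84, 2.84]. Speed limits (rad/s): [2.79, 2.79, 3.14, 3.14, 3.14, 3.14].

INTERFACE

Orientations are given as a unit quaternion [x, y, z, w].
In Python, from bench import env gives the robot as it stands.
- The arm moves only by the tool apply_moves, never from a script. Its argument "rows" is a list that holds one entry, the list of rows, each a list of 7 numbers: the shift along the world's x, y, z in m, then the turn, a rotation vector about the world's x, y, z in degrees, then the opening, from 0 (shut) to 1 (fully open). In form: [[[x, y, z, wx, wy, wz, jaw], ...]]. A call has 1 to 5 rows; each row is the pose to reach, as a shift and turn from the pose commanded when the call began; what a row does not reach only later rows make up. A row lasts 1/8 s, in which the tool goes at most 62.5 mm and 10.7 degrees, less where a joint would pass 70% of its speed; a pose out of reach is approached as far as the arm can. A call with a gripper value outside its range is refused whole. The fingers move at their own pace and stop on an object; "squeeze" is the grip in N (left out, the last holds). Time passes only in rows, so rows that repeat a pose let the fingers close. It gives the time, the measured TCP pose, the force and the opening at its end, in the units of the state.
- env.observe(): the state, without advancing time (a new reading comes with each control period).
- env.camera(name): name is "side" or "top"; returns the picture (384x512x3 uint8, blue, green, red); there is no depth.
- env.camera_info(name): a dict with "fx", "fy", "cx", "cy" (pixels), "xyz" and "rotation" of the camera in the world. Camera axes: x right, y up, looking along -z (the intrinsics and any distortion apply to the point x, -y, -z); pixel columns grow to the right and rows downward; lengths in mm; the calibration is good to about 2 mm. A picture is of the moment at which its call begins. camera_info takes no time and is no camera call.
- env.finish_job(): hands the job in, once; it reports no verdict.
The state is a dict: "t": time; "joint_positions": joint angles; "qvel": joint speeds; "joint_efforts": joint torques, N m; "tool_pos": TCP position; "orientation": TCP orientation; "wrist_force": force on the tool from outside, world axes, zero at the start; "torque": the same for the moment, N m; "opening": finger opening in mm.
Only numpy, scipy, OpenCV 4.12 (cv2) and the standard library are available. Lean on these libraries where they do the work, as an engineer would, in place of code of your own. Each camera call takes 0.05 s, during which the arm holds its last target. There are 200 camera calls.

TASK

The gripper has new fingertips, so touch them off on the height setter with the wide flat disc on top: press the disc gently down about half-way with the fingertips, not down to its stop, keep it there for about two seconds, then let it spring back and raise the fingers a hand's breadth clear above it. Do not grip, lift or shift the setter, and do not touch the pin setter, the ball setter, the jig block, the bush or the bolt.

Things in the scene. Friction and masses are not known exactly. Their poses are not given: they have to be found in the camera images.
- disc_setter: Height setter with the WIDE FLAT ROUND disc anvil: a loose upright turned-steel block (about 0.9 kg), foot 54 mm across, barrel 40 mm across and 50 mm high, small white dial on its -x side. Origin: centre of its underside, z up. On its top a sprung vertical stem carries the anvil.
- disc_top (a point): Centre of the top face of the disc anvil (flat steel disc, 32 mm across, 6 mm thick), 78 mm above the worktop at rest; it sinks with the anvil.
- disc_anvil (a joint): How far the disc anvil is pressed down, m: 0 at rest, 0.016 at its hard stop. Spring: about 2 N to start it moving, 5 N half-way (0.008), 8 N at the stop; it springs back by itself.
- pin_setter: Like setter whose anvil is a THIN PIN, 8 mm across, its tip 78 mm above the worktop; to be left alone. Same body, loose; origin: centre of its underside.
- pin_anvil (a joint): How far the pin anvil is pressed down, m (0 at rest).
- ball_setter: Like setter whose anvil is a BALL, 18 mm across, its top 78 mm above the worktop; to be left alone. Same body, loose; origin: centre of its underside.
- ball_anvil (a joint): How far the ball anvil is pressed down, m (0 at rest).
- jig_block: Loose drilled steel jig block, 45 x 70 x 35 mm high; bystander. Origin: centre of its underside.
- bush: Loose bronze bush, 22 mm across, 22 mm high; bystander. Origin: centre of its underside.
- bolt: Loose hex bolt standing on its head, 15 mm across the head, 35 mm high; bystander. Origin: centre of its underside.
Not all that is in view belongs to the job. Leave any blue, green or purple look-alike of the disc_setter alone.

How it is judged (in metres and radians):
On the way, in this order (a step that is already met when the one before it is completed fails the run):
1. the fingertips hold the disc anvil about half-way down (4 to 12.5 mm) for at least 1.3 s (value of joint disc_anvil between 0.004 and 0.0125 m and contact force between the fingers and disc_setter above 0.5 N), for 1.3 s.
2. the disc anvil has sprung back (value of joint disc_anvil below 0.0015 m), for 0.1 s.
At the end, for the whole second after the job is handed in: The disc anvil is back up (within 1.5 mm), the gripper's grasp point is more than 70 mm from its top, the disc setter stands upright at rest within 12 mm of where it was, and the other two setters, the jig block, the bush and the bolt are where they were (within 8 mm), their anvils up (value of joint each of disc_anvil, pin_anvil, ball_anvil below 0.0015 m and distance between the grasp point and disc_top above 0.07 m and distance of disc_setter from where it was at the start of the episode below 0.012 m and angle between disc_setter's own z axis and vertical below 0.05 rad and linear speed of disc_setter below 0.01 m/s and distance of each of pin_setter, ball_setter, jig_block, bush, bolt from where it was at the start of the episode below 0.008 m); the robot touches nothing.
It fails at once if the disc anvil is driven to its stop (pressed more than 14.5 mm) (value of joint disc_anvil above 0.0145 m).
It fails at once if the disc setter is struck or squeezed hard (over 25 N) (contact force between the fingers and disc_setter above 25 N).
It fails at once if the disc setter is shifted more than 12 mm, lifted more than 4 mm or tipped (distance of disc_setter from where it was at the start of the episode above 0.012 m or height (world z) of disc_setter above 0.004 m or angle between disc_setter's own z axis and vertical above 0.12 rad).
It fails at once if another setter, the jig block, the bush or the bolt is touched or moved (contact force between any of the fingers, the arm and pin_setter above 0.5 N or contact force between any of the fingers, the arm and ball_setter above 0.5 N or contact force between any of the fingers, the arm and jig_block above 0.5 N or contact force between any of the fingers, the arm and bush above 0.5 N or contact force between any of the fingers, the arm and bolt above 0.5 N or distance of any of pin_setter, ball_setter, jig_block, bush, bolt from where it was at the start of the episode above 0.008 m).
It also fails if it takes over 32 s, if anything falls off the work surface, if the arm or the gripper's body presses on something with over 40 N, if the wrist force passes 120 N, or if a joint passes its speed limit or range.

## Working session

There is one attempt and no reset: what is moved stays moved. The work goes in short steps, Python scripts to look and compute and a tool call to move; the robot and the scene stay as the last step left them, time stands still between calls to the robot, and variables do not carry over. Pictures are saved under pics/ and viewed, about 8 in all and at most 12, crops included, and the job is handed in when it is done.

Besides the shell and the picture viewer there is one more tool, called as name(argument=value, ...) on one line, values as JSON. apply_moves: Moves the arm, as the interface text tells. Its arguments: {"type":"object","properties":{"rows":{"type":"array","items":{"type":"array","items":{"type":"array","items":{"type":"number"}}}},"squeeze":{"type":"number"}},"required":["rows"]}

```bash
mkdir -p pics; cat > h.py <<'E'
import numpy as np, cv2
from bench import env
def ray(n,u,v):
    c=env.camera_info(n)
    K=np.array([[c["fx"],0,c["cx"]],[0,c["fy"],c["cy"]],[0,0,1.]])
    D=np.array(c.get("distortion",[0,0,0,0,0]),float)
    p=cv2.undistortPoints(np.array([[[u,v]]],float),K,D)[0,0]
    return np.array(c["xyz"],float),np.array(c["rotation"])@np.array([p[0],-p[1],-1])
def at(n,u,v,z):
    o,d=ray(n,u,v); return o+d*(z-o[2])/d[2]
E
python3 - <<'E'
from h import *
for n in("side","top"):
    print(env.camera_info(n)); cv2.imwrite(f"pics/{n}1.png",env.camera(n))
print(env.observe())
E
```

```text
{'fx': 397.1191013185437, 'fy': 397.1191013185437, 'cx': 253.68021888841324, 'cy': 188.62639589333617, 'xyz': array([-76.18282522,   2.50604822, 631.38464761]), 'rotation': array([-0.23830272,  0.3222826 ,  0.74220775, -0.53709719])}
{'fx': 361.71243311066263, 'fy': 361.71243311066263, 'cx': 254.75474828017613, 'cy': 186.82097029043777, 'xyz': array([ 406.83615579, -171.4795591 ,  930.38661757]), 'rotation': array([-0.05535024,  0.04517794,  0.70690747, -0.70368824])}
{'t': 0.1, 'joint_positions': array([ 1.14399299e+00,  2.87086106e-01,  1.57803394e+00, -1.61675713e-05,
        1.27860606e+00, -1.49958559e-01]), 'qvel': array([ 0.00020271, -0.00102914, -0.00269352,  0.00150633, -0.00097385,
        0.00050195]), 'joint_efforts': array([ 1.36838138e-03, -4.07293904e+01, -2.93700153e+01, -1.04076137e-04,
        3.35664139e-03,  1.29544929e-05]), 'tool_pos': array([184.20045603, 648.78459   , 241.07764857]), 'orientation': array([ 7.97908511e-01,  6.02777629e-01, -9.33970847e-04,  5.15423079e-04]), 'wrist_force': array([-0.01633736,  0.58609278, -0.53544599]), 'torque': array([-0.01830868,  0.01873181, -0.04877239]), 'opening': 85.29722654425689}
```

View pics/side1.png

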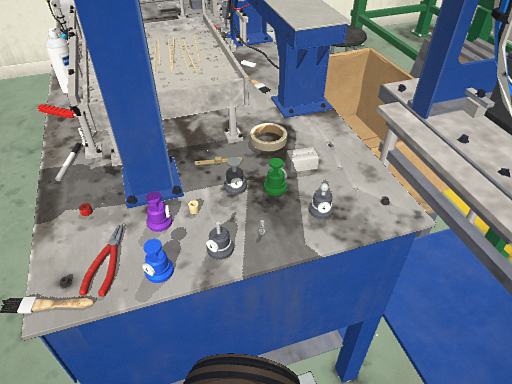

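View pics/top1.png

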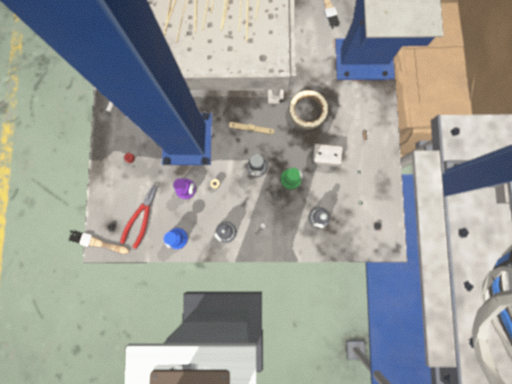

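Grey candidates in the side view are at (235,182), (219,242) and (321,205). The blue (156,262), purple (157,212) and green (276,178) setters are decoys. I'll crop in close on the grey ones.

```bash
sed -i 's/np.array(c\["rotation"\])@/Rotation.from_quat(c["rotation"]).as_matrix()@/; 1a from scipy.spatial.transform import Rotation' h.py
python3 - <<'E'
from h import *
s=cv2.imread("pics/side1.png");t=cv2.imread("pics/top1.png")
a=[cv2.resize(s[v-33:v+33,u-33:u+33],(264,264),interpolation=2) for u,v in((235,175),(219,237),(321,200))]
b=[cv2.resize(t[v-33:v+33,u-33:u+33],(264,264),interpolation=2) for u,v in((257,165),(224,231),(319,216))]
cv2.imwrite("pics/crop1.png",np.vstack([np.hstack(a),np.hstack(b)]))
for n,u,v,z in(("side",235,160,78),("side",217,227,78),("side",324,186,78),("top",257,158,78),("top",229,227,78),("top",321,214,78),
 ("side",276,163,78),("top",291,177,78),("top",328,155,35),("top",214,184,22),("top",262,226,0),("side",262,240,0),("top",187,140,200)):
    print(n,u,v,z,at(n,u,v,z).round(0))
E
```

```text
side 235 160 78 [ 597. -168.   78.]
side 217 227 78 [416. -82.  78.]
side 324 186 78 [ 456. -319.   78.]
top 257 158 78 [ 599. -165.   78.]
top 229 227 78 [434. -99.  78.]
top 321 214 78 [ 464. -315.   78.]
side 276 163 78 [ 558. -251.   78.]
top 291 177 78 [ 552. -246.   78.]
top 328 155 35 [ 615. -344.   35.]
top 214 184 22 [545. -55.  22.]
top 262 226 0 [ 439. -176.    0.]
side 262 240 0 [ 422. -172.    0.]
top 187 140 200 [611. -20. 200.]
```

View pics/crop1.png

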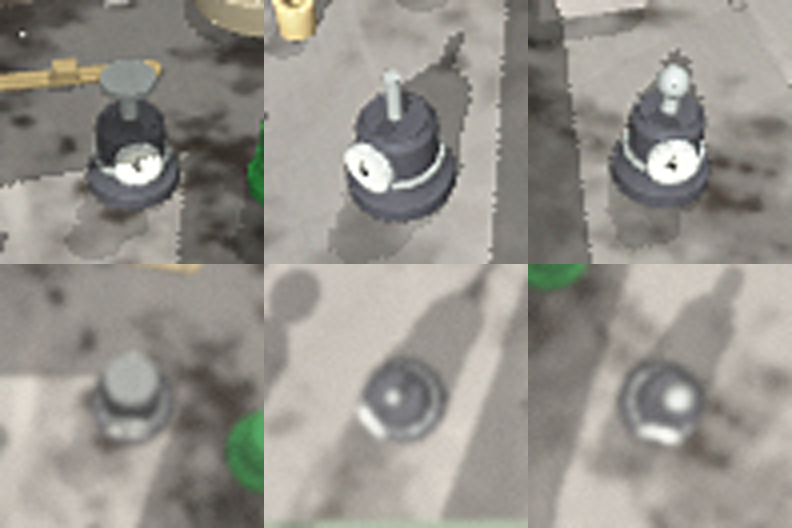

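The disc is at side (234,162) and top (256.5,160.5). The pin is at side (217,227) and the ball at side (324,186), so the choice is clear. Next I'll work out the disc position and the post extents for a safe route.

```bash
python3 - <<'E'
from h import *
for n,u,v,z in(("side",234,161.75,78),("top",256.5,160.5,78),("top",163,165,10),("top",212,162,10),("top",212,113,10),("side",125,200,10),("side",184,190,10),("side",176,160,10),("top",90,262,0),("top",405,262,0),("top",187,155,30),("side",132,193,30),("side",178,186,30)):
    print(n,u,v,z,at(n,u,v,z).round(0))
a=[ray("side",234,161.75),ray("top",256.5,160.5)]
A=np.hstack([a[0][1][:,None],-a[1][1][:,None]]);s=np.linalg.lstsq(A,a[1][0]-a[0][0],rcond=None)[0]
print([ (a[i][0]+s[i]*a[i][1]).round(1) for i in(0,1)])
E
```

```text
side 234 161.75 78 [ 592. -165.   78.]
top 256.5 160.5 78 [ 593. -164.   78.]
top 163 165 10 [597.  80.  10.]
top 212 162 10 [605. -47.  10.]
top 212 113 10 [737. -46.  10.]
side 125 200 10 [621.  84.  10.]
side 184 190 10 [611. -48.  10.]
side 176 160 10 [727. -49.  10.]
top 90 262 0 [350. 261.   0.]
top 405 262 0 [ 348. -535.    0.]
top 187 155 30 [619.  14.  30.]
side 132 193 30 [616.  65.  30.]
side 178 186 30 [606. -36.  30.]
[array([ 592.7, -164.9,   77.2]), array([ 593.1, -163.8,   77.3])]
```

apply_moves(rows=[[[0.02,-0.05,0,0,0,0,0],[0.04,-0.1,0,0,0,0,0],[0.06,-0.15,0,0,0,0,0],[0.08,-0.2,0,0,0,0,0],[0.1,-0.25,0,0,0,0,0]]], squeeze=20)

```text
t: 0.72
tool_pos: [284.6, 397.5, 241.8]
orientation: [0.798, 0.603, -0.0, 0.0]
wrist_force: [0.5, 0.2, -0.1]
opening: 0.0
```

apply_moves(rows=[[[0.035,-0.05,0,0,0,0,0],[0.07,-0.1,0,0,0,0,0],[0.105,-0.15,0,0,0,0,0],[0.14,-0.2,0,0,0,0,0],[0.175,-0.25,0,0,0,0,0]]])

```text
t: 1.35
tool_pos: [460.0, 147.5, 242.1]
orientation: [0.798, 0.603, 0.0, -0.0]
wrist_force: [1.3, 0.6, -0.7]
opening: -0.0
```

apply_moves(rows=[[[0,-0.055,0,0,0,0,0],[0,-0.11,0,0,0,0,0],[0,-0.165,0,0,0,0,0],[0,-0.22,0,0,0,0,0],[0,-0.275,0,0,0,0,0]]])

```text
t: 1.98
tool_pos: [458.9, -127.4, 242.0]
orientation: [0.798, 0.603, 0.0, -0.0]
wrist_force: [0.2, -0.6, 0.5]
opening: -0.2
```

apply_moves(rows=[[[0.03,-0.008,0,0,0,0,0],[0.06,-0.016,0,0,0,0,0],[0.09,-0.024,-0.02,0,0,0,0],[0.12,-0.032,-0.04,0,0,0,0],[0.134,-0.038,-0.06,0,0,0,0]]])

```text
t: 2.6
tool_pos: [594.3, -163.9, 181.0]
orientation: [0.798, 0.603, -0.0, -0.0]
wrist_force: [0.5, -1.3, 0.1]
opening: -0.3
```

apply_moves(rows=[[[0,0,-0.025,0,0,0,0],[0,0,-0.05,0,0,0,0],[0,0,-0.065,0,0,0,0],[0,0,-0.07,0,0,0,0],[0,0,-0.07,0,0,0,0]]])

```text
t: 3.22
tool_pos: [593.6, -163.8, 112.6]
orientation: [0.798, 0.603, 0.0, 0.0]
wrist_force: [0.0, -0.8, -0.7]
opening: 0.0
```

```bash
python3 - <<'E'
from h import *
s=env.camera("side");t=env.camera("top")
cv2.imwrite("pics/c2.png",np.hstack([cv2.resize(s[125:195,200:270],(400,400),interpolation=2),cv2.resize(t[120:190,220:290],(400,400),interpolation=2)]))
o=env.observe();print(o["t"],o["tool_pos"],o["wrist_force"],o["joint_positions"])
E
```

```text
3.325 [ 594.10647811 -164.02694448  113.55486495] [0.12220019 0.51816428 0.68820934] [-4.33830266e-01  2.91982235e-01  1.82023864e+00  1.84777300e-06
  1.02728045e+00 -1.72775625e+00]
```

View pics/c2.png

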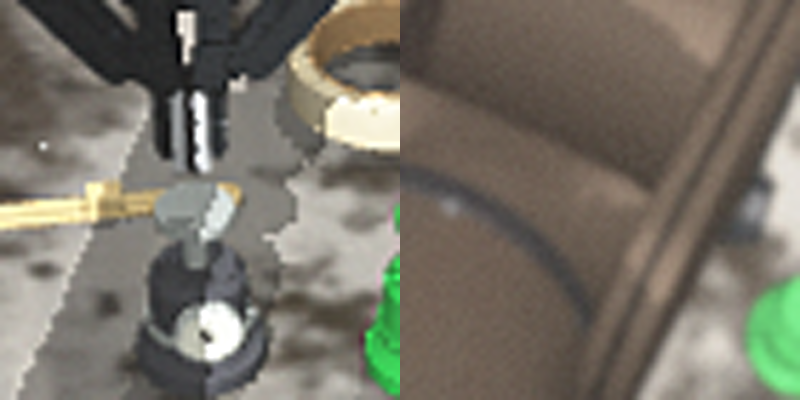

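The side crop shows the shut fingertips at about (233.6,154), right over the disc centre at about (234.5,162). Lateral alignment is good and the gap is about 20 mm. The arm blocks the top view. Descending gently.

apply_moves(rows=[[[0,0,-0.008,0,0,0,0],[0,0,-0.014,0,0,0,0],[0,0,-0.018,0,0,0,0],[0,0,-0.018,0,0,0,0],[0,0,-0.018,0,0,0,0]]])

```text
t: 3.95
tool_pos: [593.5, -163.7, 94.4]
orientation: [0.798, 0.603, 0.0, 0.0]
wrist_force: [-0.9, -0.1, 0.4]
opening: 0.2
```

apply_moves(rows=[[[0,0,-0.002,0,0,0,0],[0,0,-0.003,0,0,0,0],[0,0,-0.004,0,0,0,0],[0,0,-0.004,0,0,0,0]]])

```text
t: 4.45
tool_pos: [593.3, -163.7, 90.2]
orientation: [0.798, 0.603, -0.0, -0.0]
wrist_force: [-0.1, 0.2, -0.6]
opening: 0.0
```

apply_moves(rows=[[[0,0,-0.001,0,0,0,0],[0,0,-0.002,0,0,0,0],[0,0,-0.002,0,0,0,0]]])

```text
t: 4.82
tool_pos: [593.5, -163.7, 88.6]
orientation: [0.798, 0.603, 0.0, 0.0]
wrist_force: [-0.7, -0.1, 1.7]
opening: -0.0
```

apply_moves(rows=[[[0,0,-0.001,0,0,0,0],[0,0,-0.002,0,0,0,0],[0,0,-0.002,0,0,0,0]]])

```text
t: 5.2
tool_pos: [593.5, -163.8, 86.5]
orientation: [0.798, 0.603, 0.0, 0.0]
wrist_force: [-1.0, 0.6, 3.1]
opening: 0.2
```

apply_moves(rows=[[[0,0,-0.001,0,0,0,0],[0,0,-0.002,0,0,0,0],[0,0,-0.002,0,0,0,0]]])

```text
t: 5.58
tool_pos: [593.5, -163.7, 84.4]
orientation: [0.798, 0.603, 0.0, 0.0]
wrist_force: [-1.0, 0.5, 3.3]
opening: 0.4
```

apply_moves(rows=[[[0,0,-0.001,0,0,0,0],[0,0,-0.002,0,0,0,0],[0,0,-0.002,0,0,0,0]]])

```text
t: 5.95
tool_pos: [593.5, -163.7, 82.4]
orientation: [0.798, 0.603, 0.0, 0.0]
wrist_force: [-1.4, -0.1, 4.4]
opening: 0.2
```

apply_moves(rows=[[[0,0,-0.001,0,0,0,0],[0,0,-0.0015,0,0,0,0],[0,0,-0.0015,0,0,0,0],[0,0,-0.0015,0,0,0,0],[0,0,-0.0015,0,0,0,0]]])

```text
t: 6.58
tool_pos: [593.6, -163.8, 81.0]
orientation: [0.798, 0.603, 0.0, 0.0]
wrist_force: [-1.4, 0.7, 5.4]
opening: 0.2
```

```bash
python3 - <<'E'
from h import *
F=[]
for i in range(6):
    s=env.camera("side");o=env.observe();F.append([*o["wrist_force"],o["tool_pos"][2]])
print(np.mean(F,0),o["t"])
cv2.imwrite("pics/c3.png",cv2.resize(s[125:195,200:270],(560,560),interpolation=2))
E
```

```text
[-0.84803144  0.52844383  4.81489764 80.94353687] 6.875
```

View pics/c3.png

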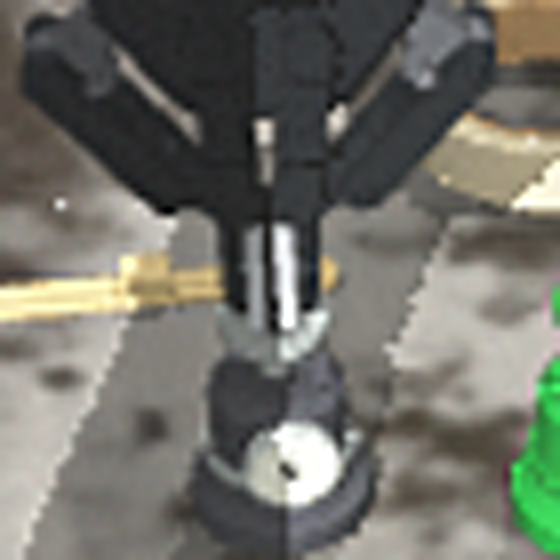

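The crop shows the fingertips on the centre of the disc (crop 275,335). The disc has sunk towards the barrel and the setter stands upright. The force is 4.8 N, which matches about half-way. I'll hold for about two seconds more, then release.

apply_moves(rows=[[[0,0,0,0,0,0,0],[0,0,0,0,0,0,0],[0,0,0,0,0,0,0],[0,0,0,0,0,0,0],[0,0,0,0,0,0,0]]])

```text
t: 7.5
tool_pos: [593.5, -163.8, 80.9]
orientation: [0.798, 0.603, 0.0, 0.0]
wrist_force: [-0.7, 0.3, 4.5]
opening: -0.2
```

apply_moves(rows=[[[0,0,0,0,0,0,0],[0,0,0,0,0,0,0],[0,0,0,0,0,0,0],[0,0,0,0,0,0,0],[0,0,0,0,0,0,0]]])

```text
t: 8.12
tool_pos: [593.5, -163.8, 81.0]
orientation: [0.798, 0.603, 0.0, 0.0]
wrist_force: [-0.8, -0.2, 5.6]
opening: -0.1
```

apply_moves(rows=[[[0,0,0,0,0,0,0],[0,0,0,0,0,0,0],[0,0,0,0,0,0,0],[0,0,0,0,0,0,0],[0,0,0,0,0,0,0]]])

```text
t: 8.75
tool_pos: [593.5, -163.8, 80.9]
orientation: [0.798, 0.603, 0.0, 0.0]
wrist_force: [-0.8, -0.1, 5.7]
opening: 0.0
```

apply_moves(rows=[[[0,0,0.002,0,0,0,0],[0,0,0.005,0,0,0,0],[0,0,0.008,0,0,0,0],[0,0,0.012,0,0,0,0],[0,0,0.018,0,0,0,0]]])

```text
t: 9.38
tool_pos: [592.6, -163.3, 98.0]
orientation: [0.798, 0.603, -0.001, -0.001]
wrist_force: [0.1, 0.7, 0.1]
opening: 0.3
```

apply_moves(rows=[[[0,0,0.02,0,0,0,0],[0,0,0.045,0,0,0,0],[0,0,0.07,0,0,0,0],[0,0,0.09,0,0,0,0],[0,0,0.1,0,0,0,0]]])

```text
t: 10.0
tool_pos: [594.0, -163.9, 201.1]
orientation: [0.798, 0.603, 0.001, 0.001]
wrist_force: [-0.5, 0.2, -0.0]
opening: -0.1
```

apply_moves(rows=[[[0,0,0,0,0,0,0],[0,0,0,0,0,0,0],[0,0,0,0,0,0,0]]])

```text
t: 10.38
tool_pos: [592.8, -163.4, 197.5]
orientation: [0.798, 0.603, -0.001, -0.001]
wrist_force: [0.3, 1.5, -0.7]
opening: 0.0
```

```bash
python3 - <<'E'
from h import *
s=env.camera("side");o=env.observe();print(o["t"],o["tool_pos"],o["wrist_force"])
p=cv2.imread("pics/side1.png")
cv2.imwrite("pics/c4.png",np.hstack([cv2.resize(i[130:280,130:350],(400,273),interpolation=2) for i in(p,s)]))
E
```

```text
10.425 [ 592.93432187 -163.4886017   197.59324254] [ 0.43789325  0.66977584 -0.14906927]
```

View pics/c4.png

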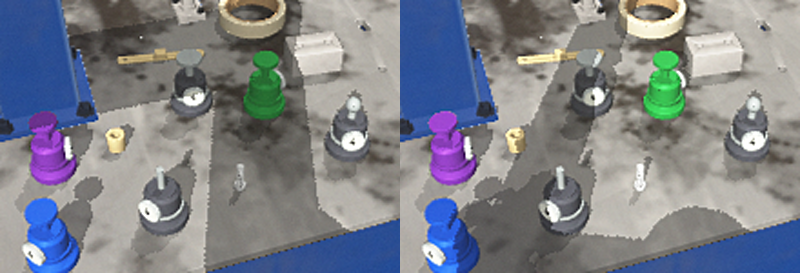

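The before and after crops match. The disc is back up (crop 589,58, against 190,58 before) and everything else is where it was. Handing in.

```bash
python3 -c "
from bench import env
env.finish_job()"
```

```text
the job is handed in; nothing more can be done
```

I touched the shut fingertips off on the grey disc setter, found at about (593, -164) mm, and handed the job in at about 10.5 s of the 32 s allowed. No verdict is reported on hand-in.

- **Press:** contact came at a TCP height of about 89 mm. I pressed to 81 mm, about 8 mm down, and held there for over 2 s at 4.5–5.7 N, which matches the spring's half-way force of 5 N.
- **Release:** I then raised the TCP to about 198 mm, and the force returned to about zero. The grasp point ended roughly 125 mm above the disc.
- **Last picture check:** before and after side views show the disc back up and the setter upright. The other setters, jig block, bush and bolt looked unmoved. This comparison was by eye, from the side camera only.
- **Disagreements:** none found. The top camera could not check alignment during the press because the arm blocked its view.

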